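# Lock the rest stud with a holding key and the locknut

### The arm

A 6-joint arm with a two-finger parallel gripper is mounted at the origin on the work surface. World frame = base frame: x ahead of the robot, y to its left, z up, the work surface at z = 0. Lengths are in m, angles in rad, forces in N, time in s.
With the tool pointing down it reaches from about 0.3 to 0.85 m from the base axis. Payload 4.2 kg.
Tool frame: the origin (TCP) lies at the very end of the fingers, on their centre line; the grasp point (between the pads) lies 19 mm behind it; z points along the fingers, y is the direction in which the jaws open and shut (so a half turn about z gives the same grasp; the last joint's range is limited). The gripper opens to 91 mm and grips with 3 to 60 N. Pads are 32 mm wide; open, the fingers measure 118 mm over their backs; the gripper's body (76 mm by 178 mm) begins 60 mm behind the grasp point.
Start: joints at [1.118, 0.32, 1.565, -0, 1.257, -0.02], TCP at [0.241, 0.522, 0.188] pointing down, gripper open.
Joint ranges: [-3.11, 3.11], [-0.84, 2.01], [0.21, 2.61], [-1.34, 4.49], [0.05, 2.63], [-2.56, 2.56]. Speed limits (rad/s): [2.57, 2.57, 3.14, 3.14, 3.14, 3.14].

### API

Orientations are given as a unit quaternion [w, x, y, z].
In Python, from cell import bot gives the robot as it stands.
- The arm moves only by the tool apply_moves, never from a script. Its argument "motion" is a list of rows, each a list of 3 entries, a list of its own where there are three numbers: the closure, from 0 (fully open) to 1 (shut), then the shift along the tool's x, y, z in m, then the turn, a rotation vector about the tool's x, y, z in degrees. A call has 1 to 8 rows; each row is the pose to reach, as a shift and turn from the pose commanded when the call began, along the tool's axes at that moment; what a row does not reach only later rows make up. A row lasts 1/10 s, in which the tool goes at most 50 mm and 8.59 degrees, less where a joint would pass 70% of its speed; a pose out of reach is approached as far as the arm can. A call with a gripper value outside its range is refused whole. The fingers move at their own pace and stop on an object; "grip_force" is the grip in N (left out, the last holds). Time passes only in rows, so rows that repeat a pose let the fingers close. It gives the time, the measured TCP pose, the force and the opening at its end, in the units of the state.
- bot.get_state(): the state, without advancing time (a new reading comes with each control period).
- bot.read_camera(name): name is "side" or "top"; returns the picture (400x640x3 uint8, blue, green, red); there is no depth.
- bot.calibration(name): a dict with "fov_y" (degrees; the focal length in pixels is half the picture's height over the tangent of half this angle, whatever the lens; pixels are square), "cx", "cy" (the principal point, pixels), "pose" (4x4, takes a point from camera to world coordinates). Camera axes: x right, y up, looking along -z (the intrinsics and any distortion apply to the point x, -y, -z); pixel columns grow to the right and rows downward; lengths in m; the calibration is good to about 2 mm. A picture is of the moment at which its call begins. calibration takes no time and is no camera call.
- bot.job_done(): hands the job in, once; it reports no verdict.
The state is a dict: "time_s": time; "joints": joint angles; "dq": joint speeds; "joint_efforts": joint torques, N m; "tcp_pos": TCP position; "ee_rot": TCP orientation; "wrist_force": force on the tool from outside, world axes, zero at the start; "torque": the same for the moment, N m; "gripper_width": opening from 0.0 (shut) to 1.0 (fully open).
Only numpy, scipy, OpenCV 4.12 (cv2) and the standard library are available. Lean on these libraries where they do the work, as an engineer would, in place of code of your own. Each camera call takes 0.05 s, during which the arm holds its last target.

### The job

Lock the height setting of the rest stud on the small aluminium fixture. Set the flat dark steel key with the rectangular window over the stud's two-flat head, with its tail lying in the fixture's cradle, and let it go; then swing the locknut's lever clockwise (seen from above) until the nut is hard up against its stop. The stud must not be carried round with the nut (the little play that the key allows does no harm), and the key stays on the stud.

Things in the scene. Friction and masses are not known exactly. Their poses are not given: they have to be found in the camera images.
- key_grip (a point): Centre of the upright fin (40 long, 16 wide, 40 high) on the loose dark steel key, 36 above its underside. Key 203 long, 16 thick, 0.35 kg; x runs from window to tail, z up. Window 60 x 26 (60 along x) in a 76 x 44 frame, its centre 70 along -x; bar 22 wide, tail ends 95 along +x. Grasp the fin across y. A like key with a small round eye lies by: not it. Sizes in mm.
- stud_head (a point): Top centre of the stud's rounded steel head, on its upright axis. Head 48 long (x, pointing to the cradle), 16 thick, 28 high over a round shoulder. Cradle 125 to 145 along x: two cheeks 42 apart, rising to 6 above this point. The seated key lies flat on shoulder and cradle floor, 28 below this point: fin centre 70 along x, 8 above. Fixture fixed. Sizes in mm.
- nut_knob (a point): Grip point on the axis of the black upright knob (18 mm across, from 30 mm below to 25 mm above this point) at the end of the locknut's lever, 100 mm from the stud's axis, 9 mm below the crown. The nut is a dark steel hexagon below the stud's shoulder; its lever lies below the knob. Turning takes about 5 N at the knob.
- locknut (a joint): Locknut angle relative to the stud, rad, growing clockwise seen from above: 0 to 0.3 at the start, 1.25 at its hard stop (tight); stays where left. At 0 the lever points 245 degrees anticlockwise from the head's x. The knob swings 0.95 to 1.25 rad plus up to 0.35 of key play. If the stud is not held, the nut only carries it round.
- stud (a joint): Stud angle relative to the fixture, rad, growing clockwise seen from above; 0 at the start. It turns easily (0.06 N m) unless the key holds it; held, it still has up to 0.35 rad of play.
Not all that is in view belongs to the job. Leave any red look-alike of the part that bears key_grip alone.

How it is judged:
By the outcome, as a careful person would: the job done as asked, in the order asked, and still so for the second after the job is handed in, with the robot touching nothing.
It also fails if it takes over 58 s, if anything falls off the work surface, if the arm or the gripper's body presses on something with over 40 N, if the wrist force passes 120 N, or if a joint passes its speed limit or range.

## Working session

There is one attempt and no reset: what is moved stays moved. The work goes in short steps, Python scripts to look and compute and a tool call to move; the robot and the scene stay as the last step left them, time stands still between calls to the robot, and variables do not carry over. Pictures are saved under pics/ and viewed, and the job is handed in when it is done.

Besides the shell and the picture viewer there is one more tool, called as a command line: name --argument value ..., lists and objects as JSON in quotes. apply_moves: Moves the arm, as the interface text tells. Its arguments: {"type":"object","properties":{"motion":{"type":"array","items":{"type":"array"}},"grip_force":{"type":"number"}},"required":["motion"]}

```bash
mkdir -p pics; ls; python3 - <<'E'
from cell import bot
import cv2
for n in("side","top"):
    c=bot.calibration(n);print(n,{k:(v if k!='pose' else None) for k,v in c.items()});print(c['pose'])
    cv2.imwrite(f'pics/{n}0.png',bot.read_camera(n))
print(bot.get_state())
E
```

```text
pics
side {'fov_y': 45.24782387043304, 'cx': 311.5791821955006, 'cy': 193.4959270338629, 'pose': None}
[[-0.72122998  0.39087583 -0.57187709 -0.47658893]
 [-0.69238059 -0.381893    0.61218205  1.15582412]
 [ 0.02089131  0.83748064  0.54606751  1.03142139]
 [ 0.          0.          0.          1.        ]]
top {'fov_y': 49.103573618625425, 'cx': 316.4548922305239, 'cy': 204.46784954625954, 'pose': None}
[[-0.01553454  0.98635568 -0.16389372  0.29401786]
 [-0.99968889 -0.01852049 -0.01670643  0.09551353]
 [-0.01951388  0.16358321  0.98633653  1.43355794]
 [ 0.          0.          0.          1.        ]]
{'time_s': 0.1, 'joints': array([ 1.11795694e+00,  3.20249973e-01,  1.56554426e+00, -7.15686457e-06,
        1.25742271e+00, -2.00068451e-02]), 'dq': array([-2.55350976e-04, -9.71388001e-04, -3.78995856e-03, -1.16149332e-03,
       -2.59131260e-03,  1.05908557e-06]), 'joint_efforts': array([-8.03331259e-04, -4.13334167e+01, -2.32511348e+01,  7.27973180e-02,
        4.22607525e-02, -5.47906654e-05]), 'tcp_pos': array([0.24096778, 0.52152481, 0.18679672]), 'ee_rot': array([-1.86917335e-04,  2.14729726e-01,  9.76673172e-01, -7.90349220e-04]), 'wrist_force': array([ 0.89464602,  0.05116024, -0.80113667]), 'torque': array([-0.01622453,  0.03241465,  0.00648602]), 'gripper_width': 0.9986130160618748}
```

View pics/side0.png

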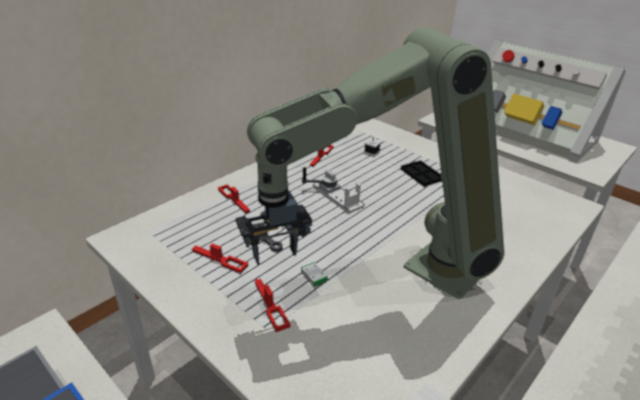

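View pics/top0.png

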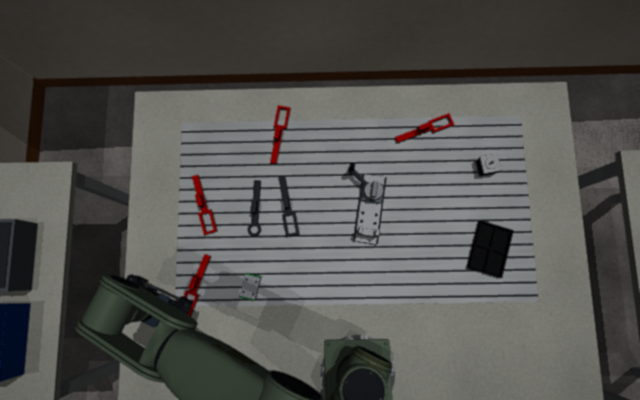

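The dark candidates in the top view are the key at (256,208), which has a round eye, and the key at (288,205), which seems to have a rectangular window. Several red look-alikes are also in view. The fixture is around (369,205), with its knob near (350,170). I'll enlarge both areas to confirm.

```bash
python3 - <<'E'
import cv2,numpy as np
t=cv2.imread('pics/top0.png');s=cv2.imread('pics/side0.png')
def up(im,x0,y0,x1,y1,f,g=1.6):
    c=cv2.resize(im[y0:y1,x0:x1],None,fx=f,fy=f,interpolation=cv2.INTER_CUBIC)
    return np.clip(c*g,0,255).astype(np.uint8)
cv2.imwrite('pics/keys.png',up(t,235,165,315,245,7))
cv2.imwrite('pics/fix.png',up(t,335,155,405,255,6))
cv2.imwrite('pics/sidec.png',up(s,220,130,380,270,5,1.2)[:600])
E
```

```text
(no output)
```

View pics/keys.png

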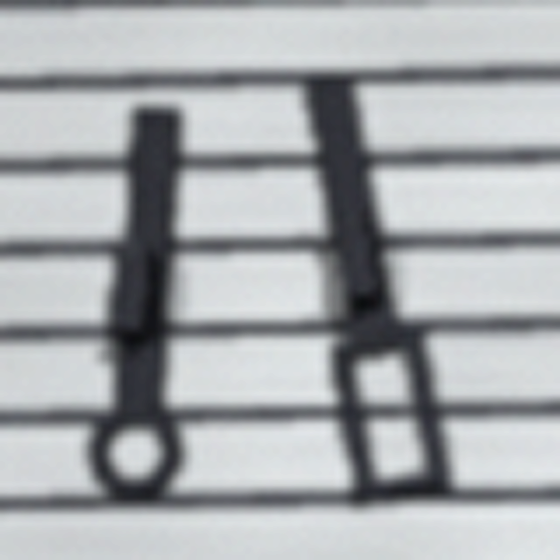

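View pics/fix.png

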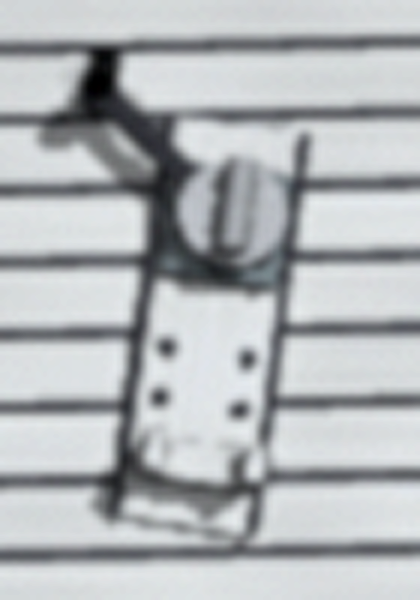

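View pics/sidec.png

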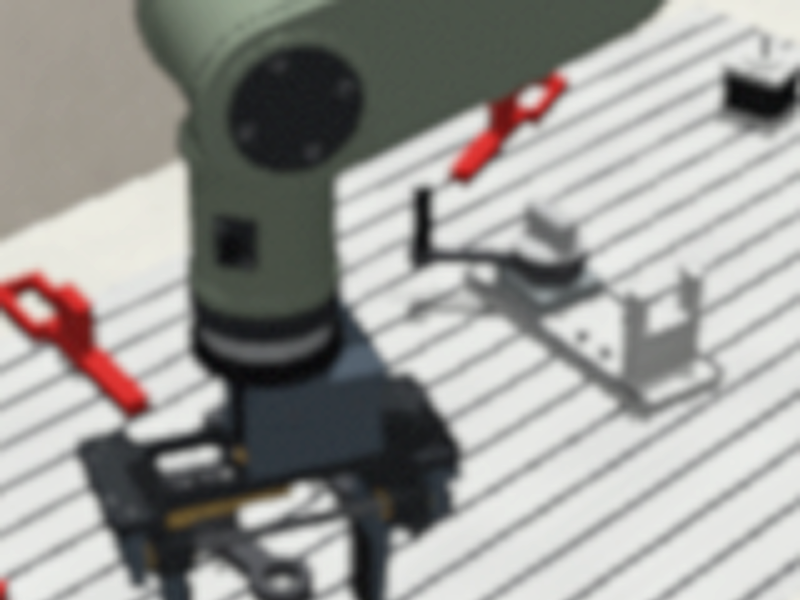

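The enlarged crop confirms it. The key at (288,205) has the rectangular window and is dark, so it is the target. The one at (256,208) has a round eye. The fixture head is near (374,191) in the top view, the cradle near (367,235), and the knob near (351,168). In the side view the head is near (328,177) and the knob near (304,170). Next I'll measure them properly.

```bash
cat > h.py <<'E'
import numpy as np,cv2
from cell import bot
def ray(n,u,v):
    c=bot.calibration(n);f=200/np.tan(np.radians(c['fov_y']/2));P=np.array(c['pose'])
    d=P[:3,:3]@np.array([(u-c['cx'])/f,-(v-c['cy'])/f,-1]);return P[:3,3],d/np.linalg.norm(d)
def plane(n,u,v,z):
    o,d=ray(n,u,v);return o+d*(z-o[2])/d[2]
def tri(a,b):
    o1,d1=ray('top',*a);o2,d2=ray('side',*b)
    s=np.linalg.lstsq(np.c_[d1,-d2],o2-o1,rcond=None)[0]
    p,q=o1+s[0]*d1,o2+s[1]*d2;return (p+q)/2,np.linalg.norm(p-q)
def proj(n,p):
    c=bot.calibration(n);f=200/np.tan(np.radians(c['fov_y']/2));P=np.array(c['pose'])
    q=P[:3,:3].T@(np.array(p)-P[:3,3]);return c['cx']-f*q[0]/q[2],c['cy']+f*q[1]/q[2]
E
python3 - <<'E'
from h import *
np.set_printoptions(precision=4,suppress=True)
t=cv2.imread('pics/top0.png');g=cv2.cvtColor(t,cv2.COLOR_BGR2GRAY)
c=g[165:245,272:305]; 
m=(g<70).astype(np.uint8)
n,l,st,ce=cv2.connectedComponentsWithStats(cv2.morphologyEx(m,cv2.MORPH_OPEN,np.ones((3,3),np.uint8)))
for i in range(1,n):
    x,y,w,h,a=st[i]
    if 240<x<310 and 160<y<240: print(st[i],ce[i])
# corners by eye from crop
A=plane('top',235+330/7,165+82/7,.016);B=plane('top',235+405/7,165+490/7,.016)
print(A,B,np.linalg.norm(A-B),np.degrees(np.arctan2(*(A-B)[1::-1])))
W=plane('top',235+397/7,165+420/7,.016);print('win',W,'grip from win',W+.070*(A-B)/np.linalg.norm(A-B))
F=plane('top',235+362/7,165+300/7,.056);print('fin near end top',F)
# fixture
print('head', tri((335+232/6,155+200/6),(220+548/5,130+215/5)))
print('knob top', tri((335+100/6,155+55/6),(220+422/5,130+190/5)))
E
```

```text
[279 175  19  53 384] [286.2057 200.6068]
[248 181  13  56 419] [254.9881 208.7733]
[283 222   5   9  30] [285.1 225.7]
[286 229  13   8  56] [292.8571 233.5179]
[0.6252 0.2321 0.016 ] [0.4305 0.1977 0.016 ] 0.1977020578468978 10.002205268093412
win [0.4632 0.2013 0.016 ] grip from win [0.5322 0.2134 0.016 ]
fin near end top [0.5137 0.2139 0.056 ]
head (array([ 0.5667, -0.0614,  0.0841]), np.float64(0.0014342440119011228))
knob top (array([0.64  , 0.0057, 0.1033]), np.float64(0.0014039828605339913))
```

```bash
python3 - <<'E'
import cv2,numpy as np
t=cv2.imread('pics/top0.png');s=cv2.imread('pics/side0.png')
def up(im,x0,y0,x1,y1,f,g):
    c=cv2.resize(im[y0:y1,x0:x1].astype(np.float32),None,fx=f,fy=f,interpolation=cv2.INTER_CUBIC)
    return np.clip((c-60)*g,0,255).astype(np.uint8)
a=up(t,340,160,400,250,6.5,1.6);b=up(s,298,160,368,220,9,1.3)
cv2.imwrite('pics/fixt2.png',a);cv2.imwrite('pics/fixs2.png',b)
E
```

```text
(no output)
```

View pics/fixt2.png

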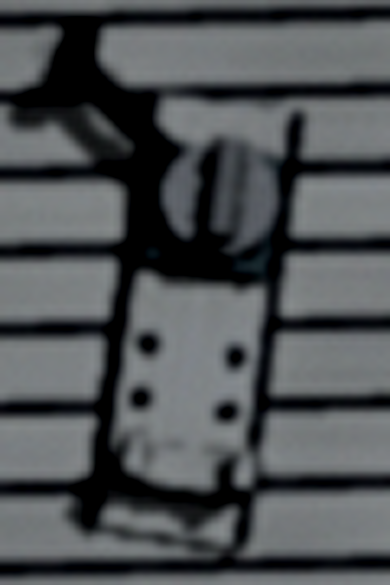

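View pics/fixs2.png

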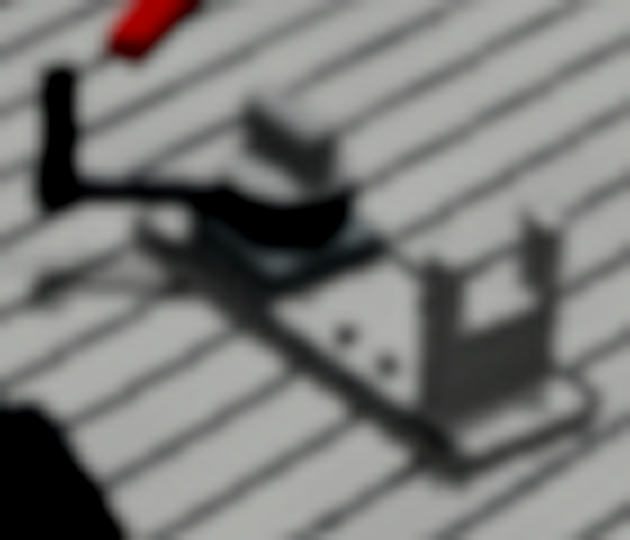

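```bash
python3 - <<'E'
from h import *
np.set_printoptions(precision=4,suppress=True)
T=lambda x,y:(340+x/6.5,160+y/6.5);S=lambda x,y:(298+x/9,160+y/9)
H,e=tri(T(232,194),S(292,117));print('head',H,e)
for z in(.080,.084,.088):print(z,'top',plane('top',*T(232,194),z)[:2],'side',plane('side',*S(292,117),z)[:2])
def ang(a,b,z):
    d=plane('top',*T(*b),z)-plane('top',*T(*a),z);return np.degrees(np.arctan2(d[1],d[0])),np.linalg.norm(d)
print('holesL',ang((148,343),(141,398),.01),ang((236,357),(228,410),.01))
print('edgeL',ang((130,190),(100,500),.01),'edgeR',ang((297,115),(245,540),.01))
print('hole width',ang((148,343),(236,357),.01),ang((141,398),(228,410),.01))
print('knob',tri(T(80,33),S(60,78)))
# predicted cradle cheeks tops given direction
for a in(172,174,176):
    d=np.array([np.cos(np.radians(a)),np.sin(np.radians(a)),0]);n=np.array([-d[1],d[0],0])
    for sg in(1,-1):
      for L in (.125,.145):
        p=H+d*L+n*sg*.021+[0,0,.006];
        u=np.array(proj('top',p));v=np.array(proj('side',p));print(a,sg,L,(u-[340,160])*6.5,(v-[298,160])*9)
E
```

```text
head [ 0.5638 -0.0664  0.0829] 0.005858443065317435
0.08 top [ 0.562  -0.0685] side [ 0.5696 -0.0687]
0.084 top [ 0.5612 -0.068 ] side [ 0.5652 -0.0635]
0.088 top [ 0.5604 -0.0675] side [ 0.5608 -0.0584]
holesL (np.float64(170.96891046606453), np.float64(0.028224884028659577)) (np.float64(169.37713444518388), np.float64(0.027258399691504388))
edgeL (np.float64(172.77343189821175), np.float64(0.15897482064396487)) edgeR (np.float64(170.8583200778251), np.float64(0.2190824657297941))
hole width (np.float64(-100.22451093150354), np.float64(0.044720241095167826)) (np.float64(-98.97166483551995), np.float64(0.0439533759282247))
knob (array([0.6387, 0.0041, 0.1   ]), np.float64(0.0005537914140784369))
172 1 0.125 [246.828  449.1389] [532.81   214.8034]
172 1 0.145 [242.5388 491.0005] [565.903  235.5977]
172 -1 0.125 [158.4093 438.402 ] [457.1852 246.9882]
172 -1 0.145 [153.915  480.1865] [490.1336 268.2842]
174 1 0.125 [256.1696 448.5629] [539.206 210.683]
174 1 0.145 [253.3799 490.5787] [573.5131 230.8667]
174 -1 0.125 [167.4634 440.8884] [466.2262 244.2904]
174 -1 0.145 [164.464  482.8416] [500.4578 264.9818]
176 1 0.125 [265.4786 447.6629] [545.2788 206.4435]
176 1 0.145 [264.1924 489.7802] [580.747  225.9943]
176 -1 0.125 [176.5978 443.0618] [475.034  241.4216]
176 -1 0.145 [175.0982 485.131 ] [510.4958 261.4833]
```

```bash
python3 - <<'E'
from h import *
np.set_printoptions(precision=4,suppress=True)
T=lambda x,y:(340+x/6.5,160+y/6.5);S=lambda x,y:(298+x/9,160+y/9)
for z in (.052,.056,.06):print('shoulder',plane('top',*T(220,196),z))
# holes centre & plate mid line at z~.012
hc=[plane('top',*T(*p),.012) for p in((148,343),(141,398),(236,357),(228,410))];c=np.mean(hc,0);print('holes c',c)
d=np.array([np.cos(np.radians(170.5)),np.sin(np.radians(170.5))])
for H in ((.5667,-.0614),(.5638,-.0664),(.565,-.065)):
  r=c[:2]-H;print(H,'along',r@d,'lat',d[0]*r[1]-d[1]*r[0], 'knob r',np.hypot(.6387-H[0],.0041-H[1]))
print(tri(T(188,458),S(492,240)))
for H in ((.5667,-.0614,.085),(.5625,-.066,.085)):
  for z in(.085,): print((np.array(proj('top',H))-[340,160])*6.5,(np.array(proj('side',H))-[298,160])*9)
t=cv2.imread('pics/top0.png');g=cv2.cvtColor(t,cv2.COLOR_BGR2GRAY)
print(g[178:203,362:386])
E
```

```text
shoulder [ 0.5667 -0.0659  0.052 ]
shoulder [ 0.5659 -0.0655  0.056 ]
shoulder [ 0.5651 -0.065   0.06  ]
holes c [ 0.4822 -0.0513  0.012 ]
(0.5667, -0.0614) along 0.08499618883969798 lat 0.003949272264352873 knob r 0.09733575910219229
(0.5638, -0.0664) along 0.08296119862454338 lat -0.0014607938003292475 knob r 0.10286039082173475
(0.565, -0.065) along 0.08391367469818309 lat 0.00011806316885568449 knob r 0.1010272240537174
(array([ 0.434 , -0.0411,  0.0905]), np.float64(0.002013823961784712))
[218.0645 182.7213] [286.1822 115.4704]
[227.9491 191.0814] [300.5832 115.2446]
[[ 36  68 112 136 141 142 140 138 138 141 140 139 140 140 139 139 139 139
  138 138 137 131 101  67]
 [ 34  55  94 124 139 142 141 139 140 140 139 140 139 138 137 137 140 140
  138 138 136 124  84  57]
 [ 33  40  62  96 124 136 138 140 143 139 133 128 129 132 132 135 139 139
  138 137 137 120  76  58]
 [ 33  32  39  63  91 112 123 132 136 131 116  99 105 115 118 121 129 137
  137 137 137 120  74  58]
 [ 29  30  33  38  53  74  96 114 120 110  89  78  92 106 104 104 115 127
  130 132 135 120  73  64]
 [ 22  28  31  3
[... 1304 characters left out ...]
43  40  37  50  74  90  78  52  40  48  58  62  72  95 111 113 102
   86  68  46  48  77 100]
 [ 49  53  48  42  38  45  54  51  45  42  43  48  62  81 100 104  95  76
   69  64  45  39  51  59]
 [ 61  68  60  48  40  36  33  32  36  44  47  60  78  90  90  76  62  60
   69  69  52  53  70  78]
 [ 61  67  61  49  42  40  35  27  23  28  34  41  54  64  66  59  57  70
   77  67  53  76 113 125]
 [ 54  52  46  39  37  39  36  31  23  23  25  30  40  54  69  73  77  81
   78  57  49  84 127 140]
 [ 84  75  58  46  43  44  42  39  35  30  32  33  42  58  69  73  75  79
   74  55  50  85 126 139]
 [125 117  94  73  66  66  65  60  58  52  48  47  49  52  51  53  57  63
   69  59  59  96 129 139]]
```

Two independent estimates of the fixture agree. The head top is near (0.565, -0.065, 0.085) and its x azimuth is about 170.4°. The knob sits about 0.100 m away at azimuth 42.5°, so the nut angle is about 0.23 rad, which is within the given range. The key grip is near (0.534, 0.215) with yaw 10°.

```bash
cat >> h.py <<'E'
from scipy.spatial.transform import Rotation as R
def goto(p,yawy,show=True):
    s=bot.get_state();q=s['ee_rot'];Rm=R.from_quat([q[1],q[2],q[3],q[0]])
    a=np.radians(yawy);y=np.array([np.cos(a),np.sin(a),0]);z=np.array([0,0,-1.]);x=np.cross(y,z)
    Rt=R.from_matrix(np.c_[x,y,z])
    yy=Rm.as_matrix()[:,1]
    print('now',np.round(s['tcp_pos'],4),'yawy',round(np.degrees(np.arctan2(yy[1],yy[0])),2),'F',np.round(s['wrist_force'],1),'w',round(s['gripper_width'],3),'t',s['time_s'],'q6',round(np.degrees(s['joints'][5]),1))
    print(' shift mm',np.round(1000*Rm.inv().apply(np.array(p)-s['tcp_pos']),1),'turn',np.round((Rm.inv()*Rt).as_rotvec(degrees=True),2))
E
python3 -c "
from h import *
goto([.534,.215,.12],100)"
```

```text
now [0.241  0.5215 0.1868] yawy 65.2 F [ 0.9  0.1 -0.8] w 0.999 t 0.1 q6 -1.1
 shift mm [-394.6 -155.2   67. ] turn [-9.00e-02 -3.00e-02 -3.48e+01]
```

apply_moves --motion '[[0,[-50,-20,0],[0,0,-4]]]' --grip_force 40

```text
time_s: 0.2
tcp_pos: [0.2732, 0.4884, 0.1867]
ee_rot: [-0.001, 0.177, 0.984, 0.001]
wrist_force: [1.5, -0.7, 0.6]
gripper_width: 1.001
```

I gave that shift in mm by mistake. The units are m, and the per-row cap limited the move to about 46 mm, so nothing was hit. I'll use metres from here on.

```bash
sed -i "s/shift mm',np.round(1000\*Rm/shift m',np.round(Rm/; s/s\['tcp_pos'\]),1)/s['tcp_pos']),4)/" h.py; python3 -c "
from h import *
goto([.534,.215,.12],100)"
```

```text
now [0.2732 0.4884 0.1867] yawy 69.64 F [ 1.5 -0.7  0.6] w 1.001 t 0.2 q6 -10.2
 shift m [-0.3397 -0.1657  0.0659] turn [  0.09  -0.1  -30.36]
```

apply_moves --motion '[[0,[-0.043,-0.021,0.005],[0,0,-5]],[0,[-0.086,-0.042,0.013],[0,0,-10]],[0,[-0.13,-0.063,0.022],[0,0,-15]],[0,[-0.174,-0.084,0.031],[0,0,-20]],[0,[-0.218,-0.105,0.04],[0,0,-25]],[0,[-0.262,-0.126,0.049],[0,0,-30]],[0,[-0.302,-0.147,0.058],[0,0,-30.4]],[0,[-0.34,-0.166,0.066],[0,0,-30.4]]]'

```text
time_s: 1.0
tcp_pos: [0.5352, 0.2078, 0.1207]
ee_rot: [-0.0, -0.083, 0.997, -0.0]
wrist_force: [-0.7, 0.6, 0.2]
gripper_width: 0.998
```

```bash
python3 -c "
from h import *
im=bot.read_camera('top');cv2.imwrite('pics/t1.png',cv2.resize(im[150:260,230:400],None,fx=4.5,fy=4.5,interpolation=2))
im=bot.read_camera('side');cv2.imwrite('pics/s1.png',cv2.resize(im[130:290,200:400],None,fx=4,fy=3.7,interpolation=2))
goto([.534,.215,.06],100)"
```

```text
now [0.5367 0.2058 0.1198] yawy 99.31 F [0.2 0.1 0.8] w 1.002 t 1.1 q6 -79.4
 shift m [0.0011 0.0097 0.0598] turn [-0.11 -0.08 -0.69]
```

View pics/t1.png

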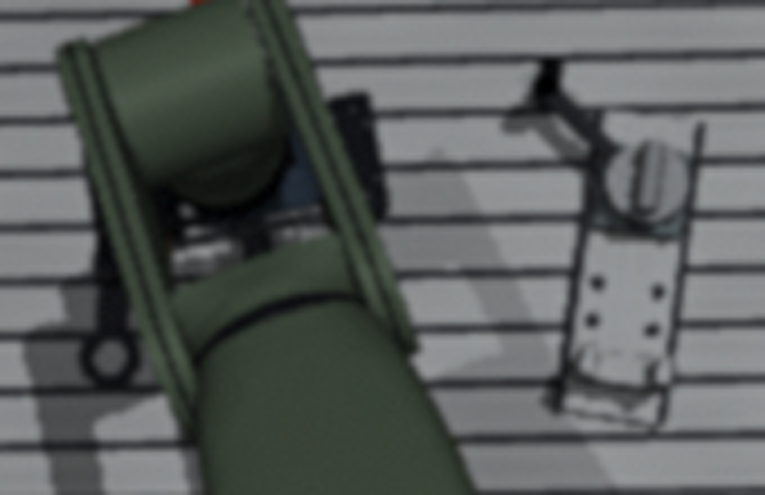

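View pics/s1.png

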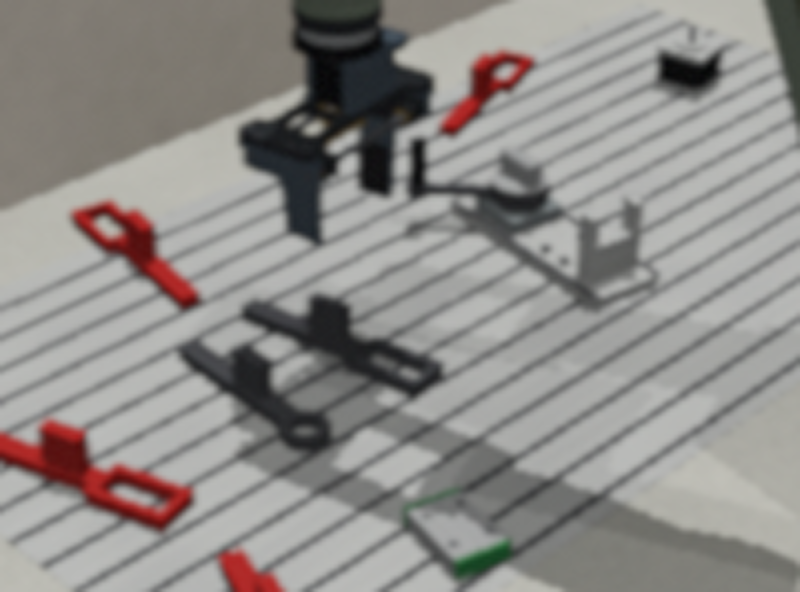

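The side view now shows the window key clearly. Its fin is at crop (330,300), the tail at (258,308) and the window end at (425,378). I'll cross-check the grip point.

```bash
python3 -c "
from h import *
np.set_printoptions(precision=4,suppress=True)
S=lambda x,y:(200+x/4,130+y/3.7)
print('fin',plane('side',*S(330,299),.056))
a=plane('side',*S(256,305),.016);b=plane('side',*S(428,376),.016);print(a,b,np.linalg.norm(a-b),np.degrees(np.arctan2(*(a-b)[1::-1])))
d=(a-b)/np.linalg.norm(a-b);print('grip',a-d*.095,b+d*.108, (a-d*.095+b+d*.108)/2)
for p in ([.534,.215,.056],[.534,.215,.036]):print(proj('side',p))
"
```

```text
fin [0.5392 0.216  0.056 ]
[0.6206 0.2325 0.016 ] [0.431  0.2026 0.016 ] 0.19191990294301212 8.950847813346352
grip [0.5267 0.2177 0.016 ] [0.5377 0.2194 0.016 ] [0.5322 0.2186 0.016 ]
(np.float64(283.7397344183234), np.float64(211.30527427685544))
(np.float64(283.80072434584343), np.float64(215.9261391032902))
```

Both views put the grip near (0.534, 0.216) with yaw about 9.7°. Descending.

apply_moves --motion '[[0,[0.001,0.01,0.02],[0,0,-0.5]],[0,[0.001,0.01,0.035],[0,0,-0.5]],[0,[0.001,0.01,0.045],[0,0,-0.5]],[0,[0.001,0.01,0.05],[0,0,-0.5]],[0,[0.001,0.01,0.05],[0,0,-0.5]]]'

```text
time_s: 1.6
tcp_pos: [0.5312, 0.2197, 0.0711]
ee_rot: [-0.001, -0.088, 0.996, -0.0]
wrist_force: [-0.2, -0.1, -0.7]
gripper_width: 1.001
```

```bash
python3 -c "
from h import *
im=bot.read_camera('side');cv2.imwrite('pics/s2.png',cv2.resize(im[150:260,220:360],None,fx=5.5,fy=5.4,interpolation=2))
goto([.534,.216,.021],99.8)"
```

```text
now [0.5317 0.2198 0.0718] yawy 100.12 F [0.1 1.1 1. ] w 1.002 t 1.65 q6 -78.8
 shift m [-0.0016 -0.0041  0.0508] turn [0.01 0.01 0.32]
```

View pics/s2.png

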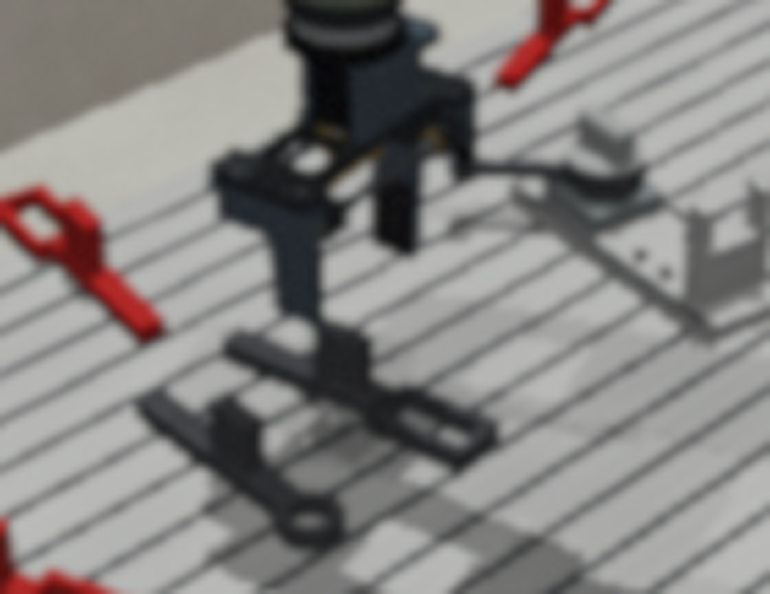

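apply_moves --motion '[[0,[-0.0015,-0.004,0.02],[0,0,0.3]],[0,[-0.0015,-0.004,0.038],[0,0,0.3]],[0,[-0.0015,-0.004,0.047],[0,0,0.3]],[0,[-0.0015,-0.004,0.05],[0,0,0.3]],[0,[-0.0015,-0.004,0.05],[0,0,0.3]]]'

```text
time_s: 2.15
tcp_pos: [0.5342, 0.216, 0.0219]
ee_rot: [0.0, -0.085, 0.996, 0.0]
wrist_force: [-0.5, -0.7, -0.4]
gripper_width: 1.004
```

apply_moves --motion '[[1,[0,0,0],[0,0,0]],[1,[0,0,0],[0,0,0]],[1,[0,0,0],[0,0,0]],[1,[0,0,0],[0,0,0]],[1,[0,0,0],[0,0,0]],[1,[0,0,0],[0,0,0]]]' --grip_force 45

```text
time_s: 2.75
tcp_pos: [0.534, 0.2158, 0.0216]
ee_rot: [0.0, -0.085, 0.996, 0.0]
wrist_force: [-0.9, 0.2, -1.0]
gripper_width: 0.505
```

```bash
python3 -c "
from h import *
goto([.534,.216,.18],99.8)"
```

```text
now [0.534  0.2158 0.0216] yawy 99.8 F [-0.9  0.2 -1. ] w 0.505 t 2.75 q6 -78.9
 shift m [-1.000e-04  2.000e-04 -1.584e-01] turn [0.   0.01 0.  ]
```

Still closing; I'll give the fingers more time.

apply_moves --motion '[[1,[0,0,0],[0,0,0]],[1,[0,0,0],[0,0,0]],[1,[0,0,0],[0,0,0]],[1,[0,0,0],[0,0,0]],[1,[0,0,0],[0,0,0]],[1,[0,0,0],[0,0,0]]]'

```text
time_s: 3.35
tcp_pos: [0.5339, 0.2159, 0.0215]
ee_rot: [0.0, -0.085, 0.996, 0.0]
wrist_force: [-0.3, 1.1, -0.1]
gripper_width: 0.168
```

apply_moves --motion '[[1,[0,0,0],[0,0,0]],[1,[0,0,-0.01],[0,0,0]],[1,[0,0,-0.03],[0,0,0]],[1,[0,0,-0.06],[0,0,0]],[1,[0,0,-0.09],[0,0,0]],[1,[0,0,-0.12],[0,0,0]],[1,[0,0,-0.15],[0,0,0]],[1,[0,0,-0.16],[0,0,0]]]'

```text
time_s: 4.15
tcp_pos: [0.5354, 0.2162, 0.1852]
ee_rot: [0.003, -0.085, 0.996, 0.001]
wrist_force: [0.2, 0.1, -2.6]
gripper_width: 0.173
```

```bash
python3 -c "
from h import *
im=bot.read_camera('side');cv2.imwrite('pics/s3.png',cv2.resize(im[100:250,220:400],None,fx=4.4,fy=4,interpolation=2))
goto([.496,-.0535,.18],-99.6)"
```

```text
now [0.5354 0.2162 0.1851] yawy 99.8 F [ 0.1  0.1 -2.5] w 0.17 t 4.2 q6 -78.9
 shift m [ 0.0848 -0.2591  0.0043] turn [  -0.46    0.17 -160.6 ]
```

View pics/s3.png

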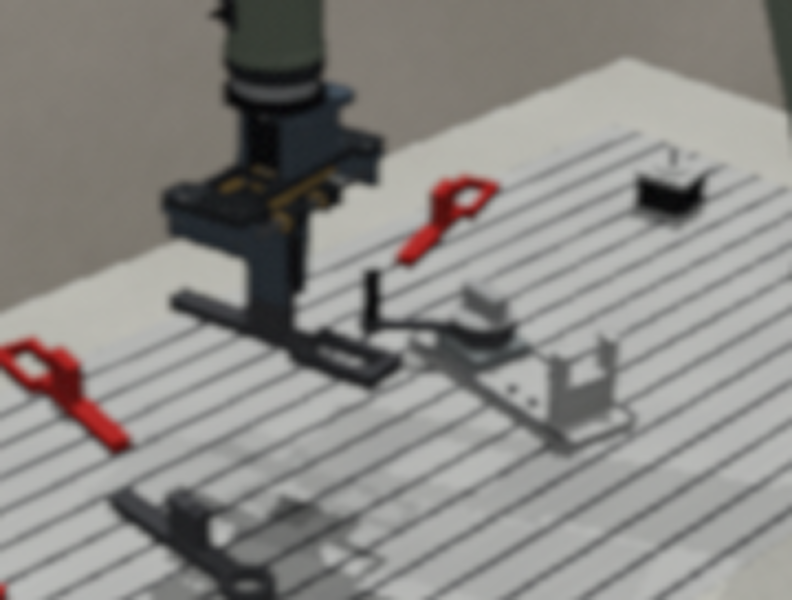

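The key is held level: the width reading matches the 16 mm fin, and the weight is about 2.6–3 N. Next I carry it over the fixture while turning about 200° clockwise, to stay within joint 6's range.

apply_moves --motion '[[1,[0.01,-0.03,0],[0,0,8]],[1,[0.02,-0.063,0],[0,0,16]],[1,[0.031,-0.096,0],[0,0,24]],[1,[0.042,-0.129,0],[0,0,32]],[1,[0.053,-0.162,0],[0,0,40]],[1,[0.064,-0.195,0],[0,0,48]],[1,[0.075,-0.228,0],[0,0,56]],[1,[0.085,-0.259,0],[0,0,64]]]'

```text
time_s: 5.0
tcp_pos: [0.4926, -0.0553, 0.1798]
ee_rot: [-0.002, 0.458, 0.889, -0.001]
wrist_force: [-0.3, -0.3, -3.1]
gripper_width: 0.171
```

apply_moves --motion '[[1,[0,0,0],[0,0,8]],[1,[0,0,0],[0,0,16]],[1,[0,0,0],[0,0,24]],[1,[0,0,0],[0,0,32]],[1,[0,0,0],[0,0,40]],[1,[0,0,0],[0,0,48]],[1,[0,0,0],[0,0,56]],[1,[0,0,0],[0,0,64]]]'

```text
time_s: 5.8
tcp_pos: [0.493, -0.0538, 0.1797]
ee_rot: [-0.001, 0.86, 0.511, -0.001]
wrist_force: [-0.8, -0.3, -3.3]
gripper_width: 0.171
```

```bash
python3 -c "
from h import *
goto([.496,-.0535,.15],-99.6)"
```

```text
now [ 0.493  -0.0538  0.1797] yawy -28.52 F [-0.8 -0.3 -3.3] w 0.171 t 5.8 q6 21.0
 shift m [0.0017 0.0026 0.0297] turn [-0.13  0.19 71.08]
```

apply_moves --motion '[[1,[0,0,0],[0,0,8.5]],[1,[0,0,0],[0,0,17]],[1,[0,0,0],[0,0,25.5]],[1,[0,0,0],[0,0,34]],[1,[0,0,0],[0,0,42.5]],[1,[0,0,0],[0,0,51]],[1,[0,0,0],[0,0,59.5]],[1,[0.002,0.003,0.01],[0,0,67]]]'

```text
time_s: 6.6
tcp_pos: [0.4973, -0.0536, 0.1708]
ee_rot: [-0.0, 0.999, -0.048, -0.0]
wrist_force: [0.3, 0.2, -3.3]
gripper_width: 0.171
```

apply_moves --motion '[[1,[0,0,0],[0,0,3]],[1,[0,0,0.01],[0,0,3.5]],[1,[0,0,0.01],[0,0,3.5]],[1,[0,0,0.01],[0,0,3.5]]]'

```text
time_s: 7.0
tcp_pos: [0.4971, -0.0535, 0.1605]
ee_rot: [-0.0, 0.997, -0.075, -0.001]
wrist_force: [0.2, -0.5, -2.4]
gripper_width: 0.167
```

```bash
python3 -c "
from h import *
im=bot.read_camera('side');cv2.imwrite('pics/s4.png',cv2.resize(im[120:230,270:400],None,fx=6,fy=5.4,interpolation=2))
im=bot.read_camera('top');cv2.imwrite('pics/t4.png',cv2.resize(im[150:260,320:410],None,fx=6,fy=5.4,interpolation=2))
goto([.496,-.0535,.12],-99.6)"
```

```text
now [ 0.4978 -0.0536  0.1614] yawy -98.67 F [-0.3  0.2 -3. ] w 0.168 t 7.1 q6 91.2
 shift m [-0.0018  0.0002  0.0414] turn [-0.    0.01  0.93]
```

View pics/s4.png

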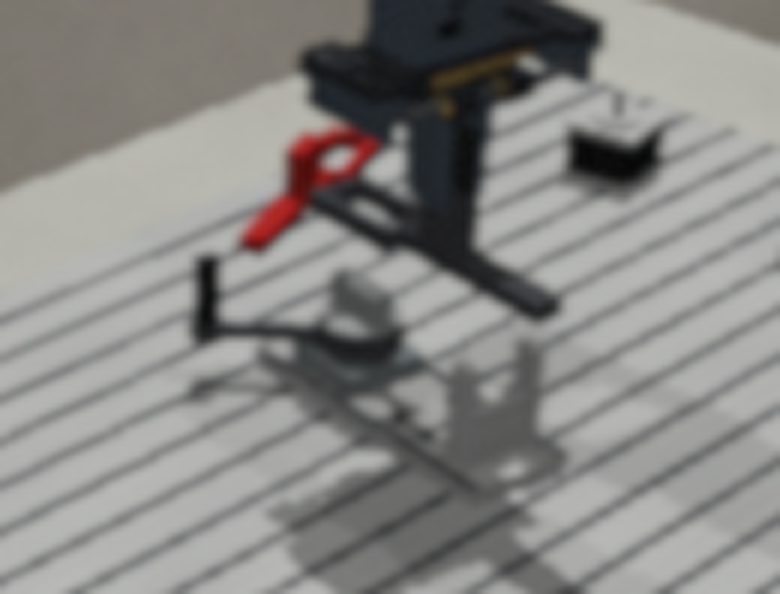

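View pics/t4.png

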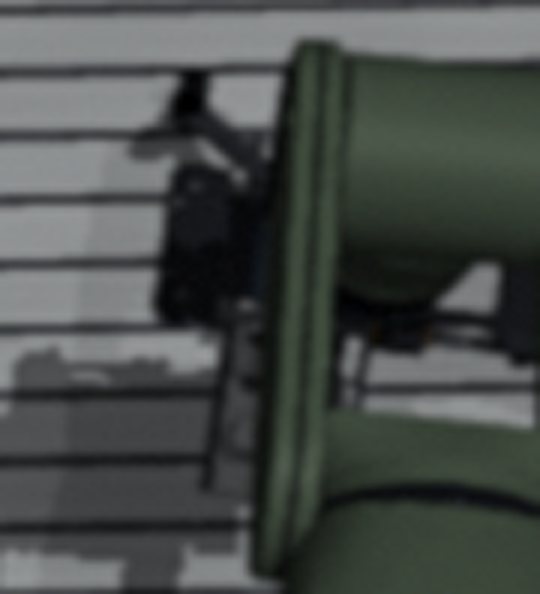

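The key is right-way round over the fixture: window over the head, tail toward the cradle. The top view is blocked by the arm, so I'll measure the key in hand from the side view. The tail end is at crop (543,298), and the inner corners of the window are visible too.

```bash
python3 - <<'E'
from h import *
np.set_printoptions(precision=4,suppress=True)
im=cv2.imread('pics/s4.png')
cv2.imwrite('pics/s4b.png',cv2.resize(np.clip(im[150:340,280:580].astype(float)*1.5,0,255).astype(np.uint8),None,fx=2.6,fy=2.6))
s=bot.get_state();p=s['tcp_pos'];a=np.radians(171.3)
d=np.array([np.cos(a),np.sin(a),0]);n=np.array([-d[1],d[0],0])
g=p+[0,0,-.0055]  # key top face centre
for nm,x,y in(('tailL',.095,.011),('tailR',.095,-.011),('winoutL',-.108,.022),('winoutR',-.108,-.022),('win a',-.1,.013),('win b',-.1,-.013),('win c',-.04,-.013),('win d',-.04,.013)):
    u=np.array(proj('side',g+d*x+n*y));u=(u-[270,120])*[6,5.4];print(nm,u,(u-[280,150])*2.6)
E
```

```text
tailL [555.6972 290.115 ] [716.8128 364.299 ]
tailR [528.3049 300.0319] [645.5928 390.0829]
winoutL [354.953  167.4899] [194.8779  45.4737]
winoutR [301.4887 184.4174] [55.8705 89.4853]
win a [351.974  175.2569] [187.1324  65.6681]
win b [320.3493 185.3199] [104.9081  91.8318]
win c [380.4365 219.1354] [261.1349 179.7519]
win d [412.3034 208.6007] [343.9889 152.3618]
```

View pics/s4b.png

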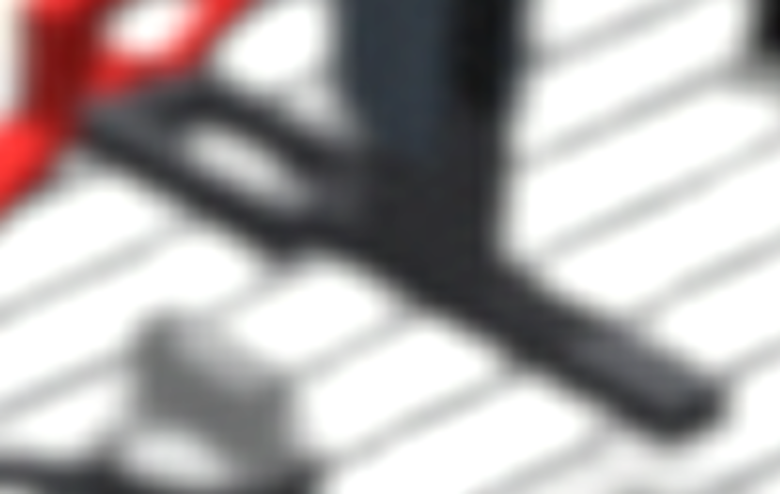

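The predicted corners match the picture to about 1–2 px. The small leftover, together with the earlier fin measurements, suggests the key sits about 3 mm toward its tail in the grip. I'll target TCP (0.499, -0.054), stop just above the head and look again.

apply_moves --motion '[[1,[-0.001,0,0.015],[0,0,0.9]],[1,[-0.001,0,0.03],[0,0,0.9]],[1,[-0.001,0,0.04],[0,0,0.9]],[1,[-0.001,0,0.045],[0,0,0.9]],[1,[-0.001,0,0.045],[0,0,0.9]]]'

```text
time_s: 7.6
tcp_pos: [0.4966, -0.0534, 0.1161]
ee_rot: [-0.0, 0.996, -0.084, -0.0]
wrist_force: [-0.8, 0.7, -3.6]
gripper_width: 0.17
```

```bash
python3 - <<'E'
from h import *
im=bot.read_camera('side')
cv2.imwrite('pics/s5.png',np.clip(cv2.resize(im[150:210,305:375].astype(np.float32),None,fx=10,fy=10,interpolation=2)*1.4,0,255).astype(np.uint8))
np.save('s5.npy',im)
goto([.499,-.0537,.085],-99.6)
E
```

```text
now [ 0.4971 -0.0534  0.1167] yawy -99.59 F [-0.3  0.2 -3.1] w 0.169 t 7.65 q6 92.1
 shift m [ 0.0019 -0.      0.0317] turn [-0.01 -0.01  0.01]
```

View pics/s5.png

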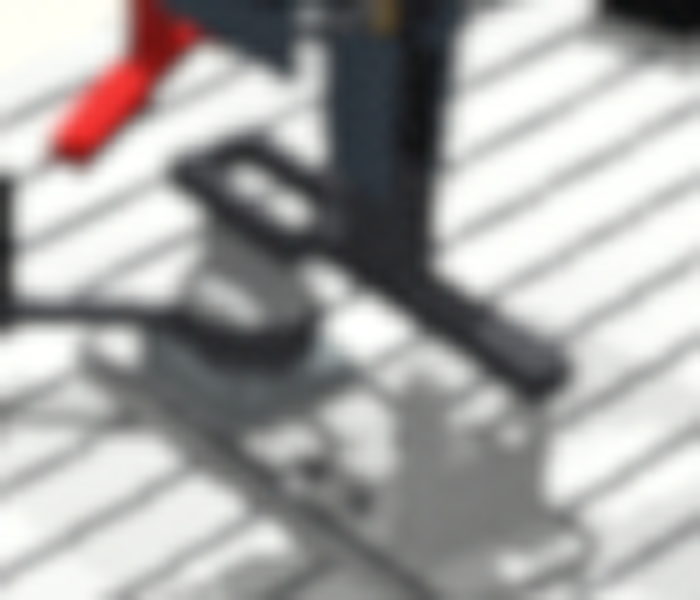

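```bash
python3 - <<'E'
from h import *
im=np.load('s5.npy');im0=cv2.imread('pics/side0.png')
a=np.radians(170.4);d=np.array([np.cos(a),np.sin(a),0]);n=np.array([-d[1],d[0],0])
def rect(c,hx,hy):return [c+d*sx*hx+n*sy*hy for sx,sy in((1,1),(1,-1),(-1,-1),(-1,1))]
H=np.array([.565,-.065,.085]);p=bot.get_state()['tcp_pos']
def show(im,rs):
    o=np.clip(cv2.resize(im[155:205,310:370].astype(np.float32),None,fx=6.5,fy=6.5,interpolation=2)*1.4,0,255).astype(np.uint8)
    for r,c in rs:
        q=np.array([proj('side',x) for x in r]);q=((q-[310,155]+.5)*6.5).astype(int);cv2.polylines(o,[q],True,c,1)
    return o
A=show(im0,[(rect(H,.024,.008),(0,0,255)),(rect(H-[0,0,.028],.024,.008),(0,160,0)),(rect(H+[0,0,.006]+d*.135,.010,.021),(255,0,0))])
k=p+[0,0,-.0055]
B=show(im,[(rect(k-d*.07,.03,.013),(0,0,255)),(rect(k-d*.07,.038,.022),(0,200,0)),(rect(k+d*.06,.035,.011),(255,0,0))])
cv2.imwrite('pics/ov.png',np.hstack([A,B]));print(A.shape)
E
```

```text
(325, 390, 3)
```

View pics/ov.png

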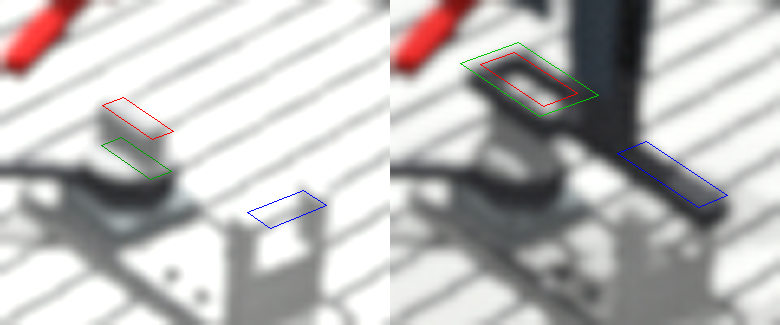

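Compared with the projected outline, the key looks about 5 mm tail-ward in the hand; its height and sideways offset are less certain. I'll shift 4 mm toward the head and lower gently, watching the force.

apply_moves --motion '[[1,[0.002,0,0.002],[0,0,0]],[1,[0.004,0,0.004],[0,0,0]],[1,[0.004,0,0.006],[0,0,0]],[1,[0.004,0,0.008],[0,0,0]],[1,[0.004,0,0.008],[0,0,0]]]'

```text
time_s: 8.15
tcp_pos: [0.5005, -0.054, 0.1082]
ee_rot: [-0.0, 0.996, -0.084, -0.0]
wrist_force: [-0.0, 0.0, -2.7]
gripper_width: 0.168
```

apply_moves --motion '[[1,[0,0,0.002],[0,0,0]],[1,[0,0,0.004],[0,0,0]],[1,[0,0,0.006],[0,0,0]],[1,[0,0,0.006],[0,0,0]]]'

```text
time_s: 8.55
tcp_pos: [0.5006, -0.054, 0.1022]
ee_rot: [-0.0, 0.996, -0.084, -0.0]
wrist_force: [-0.4, 0.1, -3.7]
gripper_width: 0.168
```

```bash
python3 - <<'E'
from h import *
im=bot.read_camera('side')
cv2.imwrite('pics/s6.png',np.clip(cv2.resize(im[150:210,305:375].astype(np.float32),None,fx=10,fy=10,interpolation=2)*1.4,0,255).astype(np.uint8))
goto([.5014,-.0541,.085],-99.6)
E
```

```text
now [ 0.5007 -0.0541  0.1024] yawy -99.6 F [-0.7  0.1 -3. ] w 0.169 t 8.6 q6 92.1
 shift m [ 0.0007 -0.0001  0.0174] turn [-0.    0.02  0.  ]
```

View pics/s6.png

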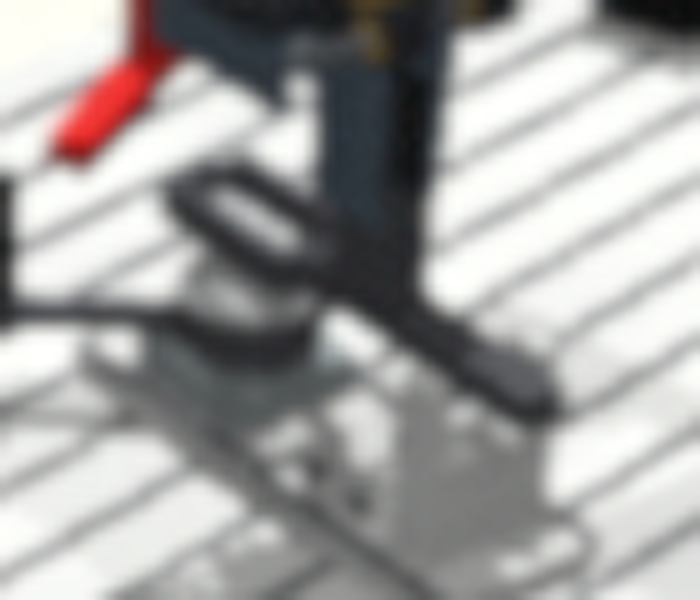

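There is no contact yet at an underside height of about 0.081, and the head's light top shows inside the window at (258,220). I'll continue down.

apply_moves --motion '[[1,[0,0,0.002],[0,0,0]],[1,[0,0,0.004],[0,0,0]],[1,[0,0,0.006],[0,0,0]],[1,[0,0,0.008],[0,0,0]],[1,[0,0,0.008],[0,0,0]]]'

```text
time_s: 9.1
tcp_pos: [0.5006, -0.054, 0.0942]
ee_rot: [-0.0, 0.996, -0.084, -0.0]
wrist_force: [0.4, -0.2, -3.1]
gripper_width: 0.171
```

apply_moves --motion '[[1,[0,0,0.002],[0,0,0]],[1,[0,0,0.004],[0,0,0]],[1,[0,0,0.006],[0,0,0]],[1,[0,0,0.008],[0,0,0]],[1,[0,0,0.01],[0,0,0]],[1,[0,0,0.01],[0,0,0]]]'

```text
time_s: 9.7
tcp_pos: [0.5006, -0.054, 0.0842]
ee_rot: [-0.0, 0.996, -0.084, -0.0]
wrist_force: [-0.1, 0.1, -3.3]
gripper_width: 0.171
```

```bash
python3 - <<'E'
from h import *
im=bot.read_camera('side')
cv2.imwrite('pics/s7.png',np.clip(cv2.resize(im[150:210,305:375].astype(np.float32),None,fx=10,fy=10,interpolation=2)*1.4,0,255).astype(np.uint8))
goto([.5014,-.0541,.078],-99.6)
E
```

```text
now [ 0.5007 -0.0541  0.0844] yawy -99.6 F [-0.6 -0.4 -3.3] w 0.169 t 9.75 q6 92.1
 shift m [ 0.0007 -0.0001  0.0064] turn [-0.    0.02  0.  ]
```

View pics/s7.png

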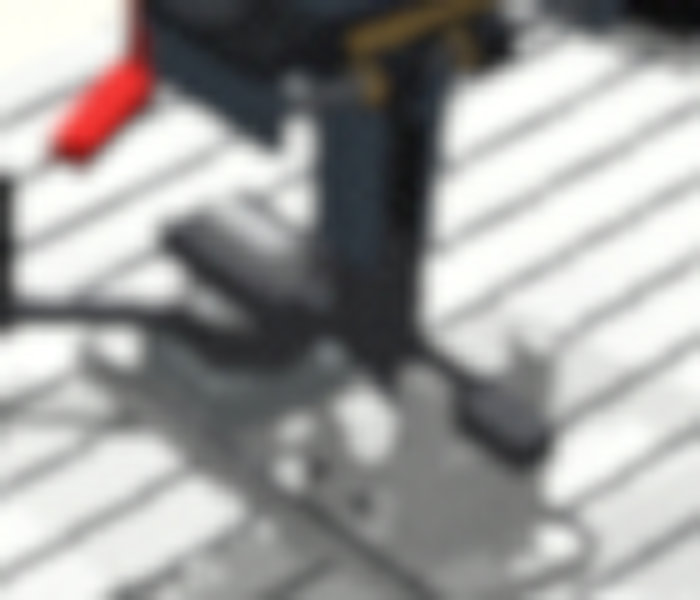

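The head now stands through the window and the tail lies between the cheeks. I'll lower to contact.

apply_moves --motion '[[1,[0,0,0.001],[0,0,0]],[1,[0,0,0.002],[0,0,0]],[1,[0,0,0.003],[0,0,0]],[1,[0,0,0.004],[0,0,0]],[1,[0,0,0.004],[0,0,0]]]'

```text
time_s: 10.25
tcp_pos: [0.501, -0.0543, 0.0824]
ee_rot: [0.0, 0.996, -0.084, 0.001]
wrist_force: [-3.7, -0.6, 9.2]
gripper_width: 0.169
```

apply_moves --motion '[[1,[0,0,-0.001],[0,0,0]],[0.7,[0,0,-0.001],[0,0,0]],[0.6,[0,0,-0.001],[0,0,0]],[0.5,[0,0,-0.001],[0,0,0]],[0.5,[0,0,-0.001],[0,0,0]],[0.5,[0,0,-0.001],[0,0,0]],[0.5,[0,0,-0.001],[0,0,0]]]'

```text
time_s: 10.95
tcp_pos: [0.5009, -0.0541, 0.0815]
ee_rot: [-0.0, 0.996, -0.084, -0.0]
wrist_force: [-0.5, 0.4, 1.1]
gripper_width: 0.501
```

apply_moves --motion '[[0.5,[0,0,-0.01],[0,0,0]],[0.5,[0,0,-0.03],[0,0,0]],[0.5,[0,0,-0.06],[0,0,0]],[0.5,[0,0,-0.09],[0,0,0]],[0.5,[0,0,-0.11],[0,0,0]],[0.5,[0,0,-0.12],[0,0,0]]]'

```text
time_s: 11.55
tcp_pos: [0.5019, -0.0542, 0.2044]
ee_rot: [0.0, 0.996, -0.084, 0.002]
wrist_force: [0.2, -0.5, -0.2]
gripper_width: 0.501
```

```bash
python3 - <<'E'
from h import *
im=bot.read_camera('side')
cv2.imwrite('pics/s8.png',np.clip(cv2.resize(im[150:210,300:370].astype(np.float32),None,fx=10,fy=10,interpolation=2)*1.4,0,255).astype(np.uint8))
cv2.imwrite('pics/side8.png',im)
a=np.radians(42.5-12)
goto([.565+.15*np.cos(a),-.065+.15*np.sin(a),.17],-47.5)
E
```

```text
now [ 0.5023 -0.0543  0.2048] yawy -99.6 F [ 0.7 -1.   0.4] w 0.505 t 11.6 q6 92.1
 shift m [ 0.1782 -0.0965  0.0358] turn [  0.13  -0.3  -52.1 ]
```

View pics/s8.png

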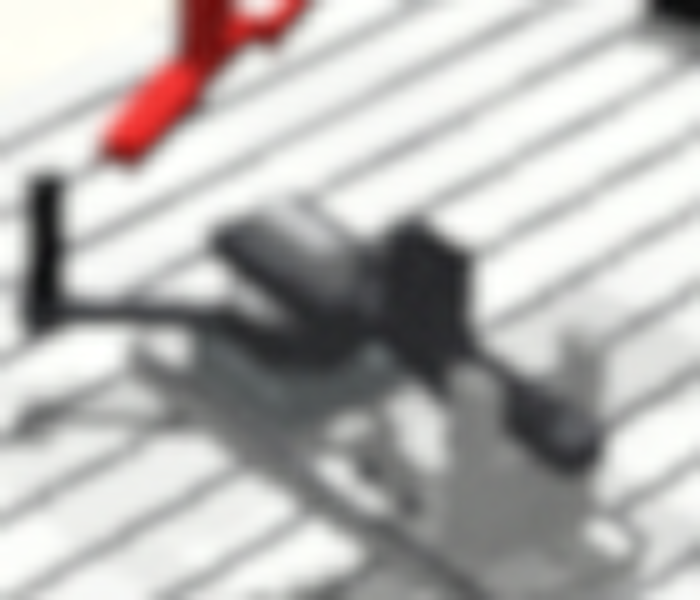

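The key is down flat, with the head through the window, the tail in the cradle and the knob unmoved (top at crop (45,180)). I'll move above the knob with the jaws set along the swing direction, and check the top view on the way.

```bash
python3 -c "
from h import *
goto([.6385,.0035,.15],-47.5)"
```

```text
now [ 0.5023 -0.0543  0.2048] yawy -99.6 F [ 0.7 -1.   0.4] w 0.505 t 11.6 q6 92.1
 shift m [ 0.1244 -0.0796  0.0555] turn [  0.13  -0.3  -52.1 ]
```

apply_moves --motion '[[0.5,[0.018,-0.011,0],[0,0,-7.5]],[0.5,[0.036,-0.023,0],[0,0,-15]],[0.5,[0.054,-0.034,0.005],[0,0,-22.5]],[0.5,[0.072,-0.045,0.01],[0,0,-30]],[0.5,[0.09,-0.057,0.02],[0,0,-37.5]],[0.5,[0.108,-0.069,0.035],[0,0,-45]],[0.5,[0.1245,-0.08,0.05],[0,0,-52]],[0.5,[0.1245,-0.08,0.055],[0,0,-52]]]'

```text
time_s: 12.4
tcp_pos: [0.6371, 0.005, 0.1431]
ee_rot: [-0.001, 0.932, 0.362, -0.002]
wrist_force: [-0.9, -0.4, 0.1]
gripper_width: 0.5
```

```bash
python3 - <<'E'
from h import *
im=bot.read_camera('side')
cv2.imwrite('pics/s9.png',np.clip(cv2.resize(im[110:210,270:370].astype(np.float32),None,fx=6,fy=6,interpolation=2)*1.3,0,255).astype(np.uint8))
im=bot.read_camera('top')
cv2.imwrite('pics/t9.png',np.clip(cv2.resize(im[150:250,320:410].astype(np.float32),None,fx=6,fy=6,interpolation=2)*1.5,0,255).astype(np.uint8))
goto([.6385,.0035,.062],-47.5)
E
```

```text
now [0.6354 0.004  0.1445] yawy -47.68 F [-0.5 -0.4 -0. ] w 0.501 t 12.5 q6 47.0
 shift m [0.0022 0.0027 0.0825] turn [-0.17  0.2  -0.18]
```

View pics/s9.png

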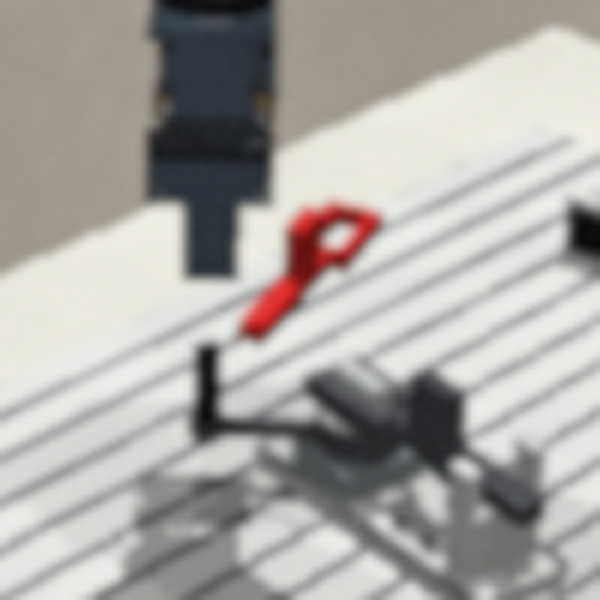

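View pics/t9.png

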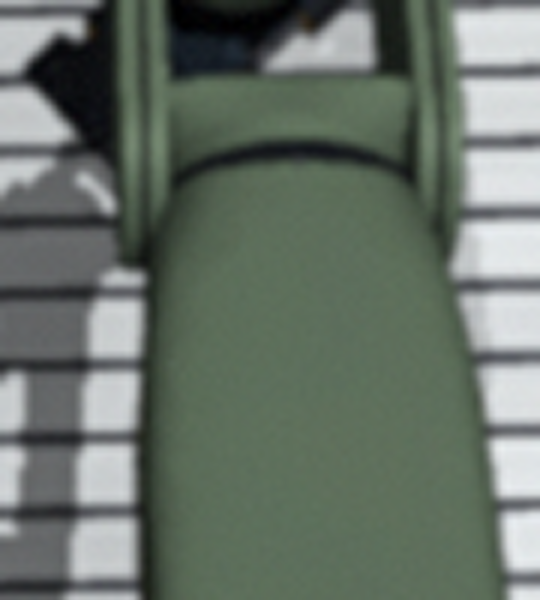

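The knob (207,350) is directly under the fingers in the side view. The top view is blocked by the arm. Descending to straddle it.

apply_moves --motion '[[0.5,[0.002,0.003,0.01],[0,0,0]],[0.5,[0.002,0.003,0.025],[0,0,0]],[0.5,[0.002,0.003,0.04],[0,0,0]],[0.5,[0.002,0.003,0.055],[0,0,0]],[0.5,[0.002,0.003,0.07],[0,0,0]],[0.5,[0.002,0.003,0.08],[0,0,0]],[0.5,[0.002,0.003,0.08],[0,0,0]]]'

```text
time_s: 13.2
tcp_pos: [0.6391, 0.0028, 0.0654]
ee_rot: [-0.0, 0.932, 0.361, -0.001]
wrist_force: [-0.5, 0.3, 0.9]
gripper_width: 0.5
```

```bash
python3 - <<'E'
from h import *
im=bot.read_camera('side')
cv2.imwrite('pics/s10.png',np.clip(cv2.resize(im[130:210,275:370].astype(np.float32),None,fx=7,fy=7,interpolation=2)*1.3,0,255).astype(np.uint8))
goto([.6385,.0035,.062],-47.5)
E
```

```text
now [0.64   0.0029 0.0664] yawy -47.64 F [ 1.2  0.2 -0.4] w 0.496 t 13.25 q6 46.9
 shift m [-0.0007 -0.0014  0.0044] turn [-0.03  0.02 -0.14]
```

View pics/s10.png

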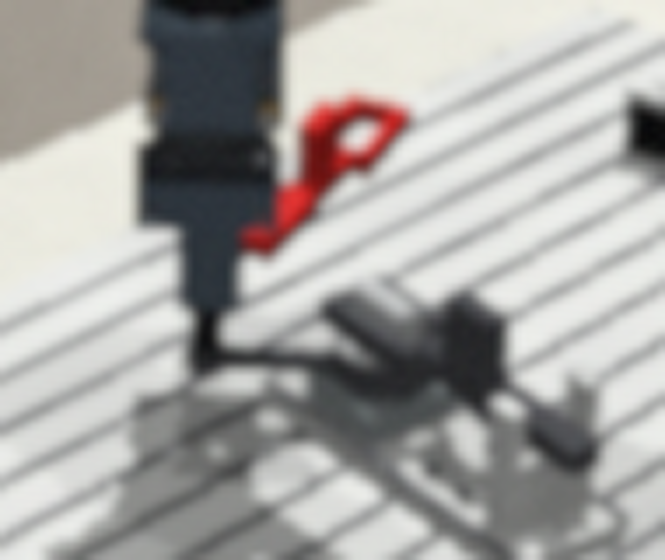

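The fingers straddle the knob. I'll narrow the jaws to a loose straddle and swing clockwise on a 100 mm arc. In the tool frame that is x = 0.1(cos δ − 1), y = 0.1 sin δ, turn +δ.

apply_moves --motion '[[0.72,[-0.001,-0.001,0.003],[0,0,0]],[0.72,[-0.001,-0.001,0.003],[0,0,0]],[0.72,[-0.001,-0.001,0.003],[0,0,0]],[0.72,[-0.001,-0.001,0.003],[0,0,0]]]' --grip_force 20

```text
time_s: 13.65
tcp_pos: [0.6393, 0.0033, 0.064]
ee_rot: [0.0, 0.932, 0.362, 0.0]
wrist_force: [-1.0, -0.9, 0.1]
gripper_width: 0.281
```

apply_moves --motion '[[0.72,[-0.0001,0.0044,0],[0,0,2.5]],[0.72,[-0.0004,0.0087,0],[0,0,5]],[0.72,[-0.0009,0.0131,0],[0,0,7.5]],[0.72,[-0.0015,0.0174,0],[0,0,10]]]'

```text
time_s: 14.05
tcp_pos: [0.6499, -0.0103, 0.0638]
ee_rot: [-0.0, 0.961, 0.278, 0.0]
wrist_force: [-0.7, 1.2, 0.7]
gripper_width: 0.277
```

```bash
python3 - <<'E'
from h import *
im=bot.read_camera('side')
cv2.imwrite('pics/s11.png',np.clip(cv2.resize(im[130:210,275:370].astype(np.float32),None,fx=7,fy=7,interpolation=2)*1.3,0,255).astype(np.uint8))
goto([.6385,.0035,.064],-47.5)
E
```

```text
now [ 0.6504 -0.0109  0.0639] yawy -57.79 F [ 0.3 -0.2  1.4] w 0.277 t 14.1 q6 55.8
 shift m [-0.0024 -0.0186 -0.0002] turn [  0.03  -0.07 -10.29]
```

View pics/s11.png

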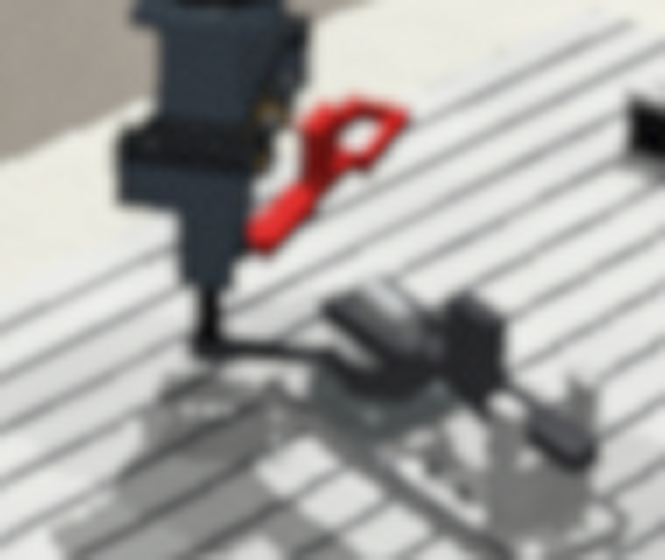

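The knob is moving with almost no force, so the stud is taking up its play. Continuing.

apply_moves --motion '[[0.72,[-0.0001,0.0044,0],[0,0,2.5]],[0.72,[-0.0004,0.0087,0],[0,0,5]],[0.72,[-0.0009,0.0131,0],[0,0,7.5]],[0.72,[-0.0015,0.0174,0],[0,0,10]],[0.72,[-0.0024,0.0216,0],[0,0,12.5]],[0.72,[-0.0034,0.0259,0],[0,0,15]]]'

```text
time_s: 14.7
tcp_pos: [0.6604, -0.0322, 0.0638]
ee_rot: [-0.002, 0.989, 0.151, 0.0]
wrist_force: [-0.3, 5.7, 1.3]
gripper_width: 0.28
```

```bash
python3 - <<'E'
from h import *
im=bot.read_camera('side')
cv2.imwrite('pics/s12.png',np.clip(cv2.resize(im[130:210,275:370].astype(np.float32),None,fx=7,fy=7,interpolation=2)*1.3,0,255).astype(np.uint8))
goto([.6385,.0035,.064],-47.5)
E
```

```text
now [ 0.6608 -0.0329  0.0638] yawy -72.77 F [-0.3  6.1  0.5] w 0.281 t 14.75 q6 68.7
 shift m [-0.0105 -0.0414 -0.0001] turn [ -0.15  -0.1  -25.27]
```

View pics/s12.png

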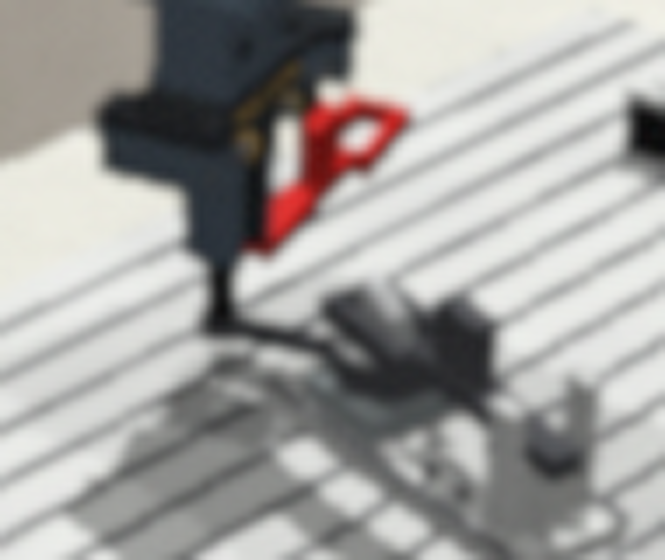

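The force is now about 6 N. The key has swung within its play until the tail met a cheek, and it now holds the stud while the nut turns. Continuing.

apply_moves --motion '[[0.72,[-0.0001,0.0044,0],[0,0,2.5]],[0.72,[-0.0004,0.0087,0],[0,0,5]],[0.72,[-0.0009,0.0131,0],[0,0,7.5]],[0.72,[-0.0015,0.0174,0],[0,0,10]],[0.72,[-0.0024,0.0216,0],[0,0,12.5]],[0.72,[-0.0034,0.0259,0],[0,0,15]],[0.72,[-0.0046,0.0301,0],[0,0,17.5]],[0.72,[-0.006,0.0342,0],[0,0,20]]]'

```text
time_s: 15.55
tcp_pos: [0.6661, -0.0668, 0.0638]
ee_rot: [-0.002, 1.0, -0.023, 0.001]
wrist_force: [2.4, 4.9, -0.1]
gripper_width: 0.285
```

```bash
python3 - <<'E'
from h import *
im=bot.read_camera('side')
cv2.imwrite('pics/s13.png',np.clip(cv2.resize(im[130:210,275:370].astype(np.float32),None,fx=7,fy=7,interpolation=2)*1.3,0,255).astype(np.uint8))
goto([.6385,.0035,.064],-47.5)
E
```

```text
now [ 0.6662 -0.0676  0.0638] yawy -92.74 F [ 2.   4.7 -1.3] w 0.282 t 15.6 q6 85.8
 shift m [-0.031  -0.0697 -0.0001] turn [ -0.09  -0.18 -45.24]
```

View pics/s13.png

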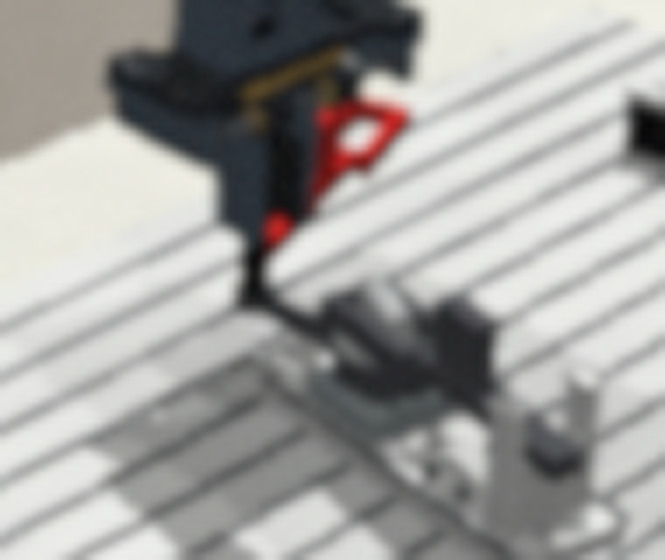

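apply_moves --motion '[[0.72,[-0.0001,0.0044,0],[0,0,2.5]],[0.72,[-0.0004,0.0087,0],[0,0,5]],[0.72,[-0.0009,0.0131,0],[0,0,7.5]],[0.72,[-0.0015,0.0174,0],[0,0,10]],[0.72,[-0.0024,0.0216,0],[0,0,12.5]],[0.72,[-0.0034,0.0259,0],[0,0,15]]]'

```text
time_s: 16.2
tcp_pos: [0.6621, -0.0929, 0.0638]
ee_rot: [-0.001, 0.988, -0.153, 0.002]
wrist_force: [3.6, 4.6, -2.0]
gripper_width: 0.277
```

```bash
python3 - <<'E'
from h import *
goto([.6385,.0035,.064],-47.5)
E
```

```text
now [ 0.6621 -0.0929  0.0638] yawy -107.62 F [ 3.6  4.6 -2. ] w 0.277 t 16.2 q6 98.5
 shift m [-0.0517 -0.0848 -0.0001] turn [ -0.09  -0.23 -60.12]
```

apply_moves --motion '[[0.72,[0,0.0026,0],[0,0,1.5]],[0.72,[-0.0001,0.0052,0],[0,0,3]],[0.72,[-0.0003,0.0078,0],[0,0,4.5]],[0.72,[-0.0005,0.0105,0],[0,0,6]]]'

```text
time_s: 16.6
tcp_pos: [0.6586, -0.1029, 0.0638]
ee_rot: [-0.001, 0.979, -0.204, 0.002]
wrist_force: [4.0, 5.0, -1.1]
gripper_width: 0.282
```

apply_moves --motion '[[0.72,[0,0.0026,0],[0,0,1.5]],[0.72,[-0.0001,0.0052,0],[0,0,3]],[0.72,[-0.0003,0.0078,0],[0,0,4.5]]]'

```text
time_s: 16.9
tcp_pos: [0.6552, -0.1101, 0.0638]
ee_rot: [-0.001, 0.97, -0.243, 0.002]
wrist_force: [4.0, 3.8, -1.4]
gripper_width: 0.28
```

apply_moves --motion '[[0.72,[0,0.0026,0],[0,0,1.5]],[0.72,[-0.0001,0.0052,0],[0,0,3]],[0.72,[-0.0003,0.0078,0],[0,0,4.5]]]'

```text
time_s: 17.2
tcp_pos: [0.6513, -0.1169, 0.0638]
ee_rot: [-0.001, 0.96, -0.28, 0.002]
wrist_force: [3.8, 3.5, -1.1]
gripper_width: 0.28
```

apply_moves --motion '[[0.72,[0,0.0026,0],[0,0,1.5]],[0.72,[-0.0001,0.0052,0],[0,0,3]]]'

```text
time_s: 17.4
tcp_pos: [0.6484, -0.1213, 0.0638]
ee_rot: [-0.001, 0.952, -0.305, 0.002]
wrist_force: [3.7, 3.2, -1.6]
gripper_width: 0.278
```

```bash
python3 - <<'E'
from h import *
im=bot.read_camera('side')
cv2.imwrite('pics/s14.png',np.clip(cv2.resize(im[130:210,275:370].astype(np.float32),None,fx=7,fy=7,interpolation=2)*1.3,0,255).astype(np.uint8))
goto([.6385,.0035,.064],-47.5)
E
```

```text
now [ 0.6482 -0.1217  0.0639] yawy -125.63 F [ 4.   2.5 -1. ] w 0.282 t 17.45 q6 113.9
 shift m [-0.0808 -0.0961 -0.0001] turn [-5.000e-02 -2.300e-01 -7.813e+01]
```

View pics/s14.png

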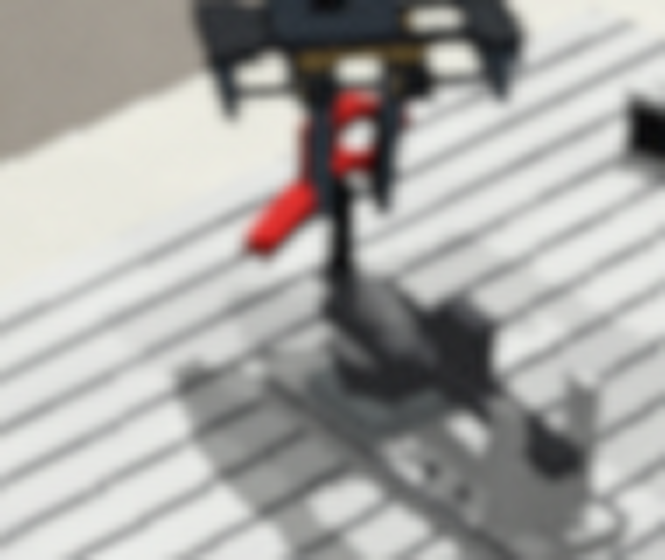

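apply_moves --motion '[[0.72,[0,0.0026,0],[0,0,1.5]],[0.72,[-0.0001,0.0052,0],[0,0,3]]]'

```text
time_s: 17.65
tcp_pos: [0.6464, -0.1236, 0.0638]
ee_rot: [-0.003, 0.944, -0.331, 0.002]
wrist_force: [8.6, 12.7, -4.1]
gripper_width: 0.281
```

apply_moves --motion '[[0.72,[0,0.0026,0],[0,0,1.5]],[0.72,[-0.0001,0.0044,0],[0,0,2.5]]]'

```text
time_s: 17.85
tcp_pos: [0.6455, -0.1242, 0.0638]
ee_rot: [-0.006, 0.936, -0.352, 0.003]
wrist_force: [12.8, 17.1, -5.9]
gripper_width: 0.283
```

The force jumped from 5 N to 21 N and motion ceased: that is the hard stop. I'll press a touch more, hold, then back off along the arc and lift away.

apply_moves --motion '[[0.72,[0,0.0015,0],[0,0,0]],[0.72,[0,0.0015,0],[0,0,0]],[0.72,[0,0.0015,0],[0,0,0]]]'

```text
time_s: 18.15
tcp_pos: [0.6454, -0.1244, 0.0638]
ee_rot: [-0.007, 0.936, -0.351, 0.003]
wrist_force: [13.0, 17.7, -4.7]
gripper_width: 0.282
```

```bash
python3 - <<'E'
from h import *
goto([.6385,.0035,.064],-47.5)
E
```

```text
now [ 0.6454 -0.1244  0.0638] yawy -131.09 F [13.  17.7 -4.7] w 0.282 t 18.15 q6 118.4
 shift m [-0.0892 -0.0919  0.001 ] turn [ -0.61  -0.7  -83.59]
```

apply_moves --motion '[[0.72,[0,-0.004,0],[0,0,0]],[0.72,[0,-0.0075,0],[0,0,0]],[0.72,[0,-0.01,0],[0,0,0]],[0.6,[0,-0.01,0],[0,0,0]],[0.5,[0,-0.01,0],[0,0,0]],[0.5,[0,-0.01,0],[0,0,0]]]'

```text
time_s: 18.75
tcp_pos: [0.6459, -0.1243, 0.0635]
ee_rot: [0.0, 0.936, -0.351, -0.0]
wrist_force: [-0.3, 0.7, 0.5]
gripper_width: 0.491
```

apply_moves --motion '[[0.5,[0,0,-0.02],[0,0,0]],[0.5,[0,0,-0.05],[0,0,0]],[0.5,[0,0,-0.09],[0,0,0]],[0.5,[0,0,-0.13],[0,0,0]],[0.5,[0,0,-0.15],[0,0,0]]]'

```text
time_s: 19.25
tcp_pos: [0.6475, -0.1247, 0.2179]
ee_rot: [-0.0, 0.936, -0.351, 0.003]
wrist_force: [-0.9, 0.0, 0.6]
gripper_width: 0.5
```

```bash
python3 - <<'E'
from h import *
goto([.45,.3,.25],-90)
E
```

```text
now [ 0.6475 -0.1247  0.2179] yawy -131.12 F [-0.9  0.   0.6] w 0.5 t 19.25 q6 119.3
 shift m [-0.4279 -0.1901 -0.0341] turn [-1.000e-02 -3.600e-01 -4.112e+01]
```

Moving the arm aside so I can look from the top.

apply_moves --motion '[[0.5,[-0.03,-0.013,0],[0,0,-4]],[0.5,[-0.073,-0.032,0],[0,0,-9]],[0.5,[-0.116,-0.051,-0.01],[0,0,-14]],[0.5,[-0.16,-0.07,-0.02],[0,0,-19]],[0.5,[-0.204,-0.09,-0.03],[0,0,-24]],[0.5,[-0.248,-0.11,-0.03],[0,0,-29]],[0.5,[-0.292,-0.13,-0.03],[0,0,-34]],[0.5,[-0.33,-0.147,-0.03],[0,0,-38]]]'

```text
time_s: 20.05
tcp_pos: [0.4931, 0.2053, 0.2439]
ee_rot: [0.0, 1.0, -0.025, 0.0]
wrist_force: [0.5, 0.1, -0.3]
gripper_width: 0.499
```

```bash
python3 - <<'E'
from h import *
goto([.45,.3,.25],-90)
im=bot.read_camera('side')
cv2.imwrite('pics/s15.png',np.clip(cv2.resize(im[140:210,295:375].astype(np.float32),None,fx=8,fy=8,interpolation=2)*1.3,0,255).astype(np.uint8))
im=bot.read_camera('top')
cv2.imwrite('pics/t15.png',np.clip(cv2.resize(im[155:250,330:420].astype(np.float32),None,fx=6,fy=6,interpolation=2)*1.6,0,255).astype(np.uint8))
E
```

```text
now [0.4931 0.2053 0.2439] yawy -92.91 F [ 0.5  0.1 -0.3] w 0.499 t 20.05 q6 114.3
 shift m [-0.0478 -0.0924 -0.0062] turn [ 0.01 -0.04 -2.91]
```

View pics/s15.png

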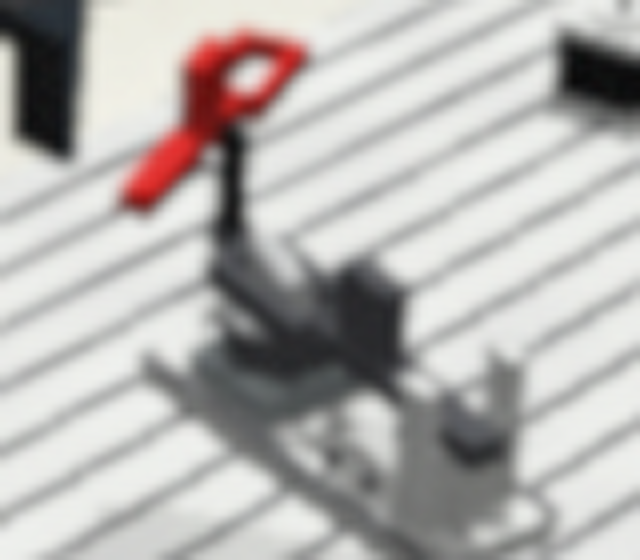

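View pics/t15.png

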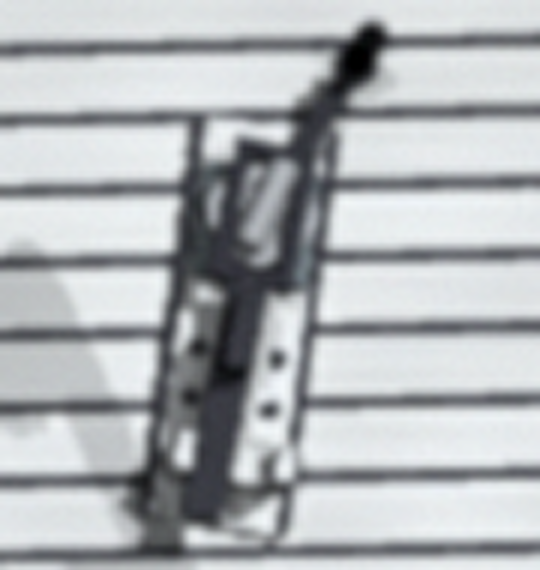

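```bash
python3 - <<'E'
from h import *
T=lambda x,y:(330+x/6,155+y/6)
k=plane('top',*T(370,36),.102);h=np.array([.565,-.065]);r=k[:2]-h
pa=np.degrees(np.arctan2(r[1],r[0]));print('knob',k,np.hypot(*r),pa)
d=plane('top',*T(250,250),.085)-plane('top',*T(281,168),.085);ha=np.degrees(np.arctan2(d[1],d[0]))%360
print('head az',ha,'stud cw',170.4-ha,'nut rel',np.radians(ha+245-360-pa))
print(bot.get_state()['wrist_force'])
E
```

```text
knob [ 0.64851027 -0.11906486  0.102     ] 0.09948354195782164 -32.91917151318222
head az 157.6979848220405 stud cw 12.70201517795951 nut rel 1.3197683490449255
[0.69615232 0.0857749  0.11808419]
```

The nut angle measured from the picture is about 1.3 rad, against 1.25 at the stop, so it agrees within measuring error. The stud is 0.2–0.3 rad round, which is within its play. The key is seated and the robot is clear of everything, so I'm handing in.

```bash
python3 -c "
from cell import bot
print(bot.job_done(), bot.get_state()['time_s'])"
```

```text
the job is handed in; nothing more can be done
the job is handed in; nothing more can be done
```

The job is done and handed in at about 20 s of the 58 s allowed. I set the dark rectangular-window key over the stud head with its tail in the cradle and let it go. Then I swung the knob clockwise until the nut hit its stop.

**Stop:** the force at the knob rose from about 5 N to 22 N and the knob stopped moving. I held there briefly before backing off.

**Last views:**
- **Key:** it is on the stud with its tail between the cheeks.
- **Stud:** it has turned about 0.2–0.3 rad, within the key's play of 0.35.
- **Nut:** it measures about 1.32 rad from the top picture, against 1.25 at the stop. I put the difference down to reading blurred pixels.
- **Robot:** it was clear of everything, with no force on the wrist.

**What failed or disagreed:**
- My first move was given in mm instead of m. The per-row limit held it to about 46 mm in free space, so nothing was touched.
- The key sat roughly 5 mm off along its length in the grip. I corrected for that before lowering it.
- The head position from the two cameras disagreed by up to 6 mm. I settled it using the shoulder, the plate holes and the lever length.

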